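Clamp the wax block with the toggle clamp

ROBOT

A 7-joint arm with a two-finger parallel gripper is mounted at the origin on a cart in front of the work surface, level with it; the furniture and walls round the work are solid. World frame = base frame: x ahead of the robot, y to its left, z up, the work surface at z = 0. Lengths are in mm, angles in rad, forces in N, time in s.
With the tool pointing down it reaches from about 400 to 900 mm from the base axis. Payload 5.5 kg.
Tool frame: the origin (TCP) lies on the centre line of the jaws, within the pads' length; the fingertips stand 14 mm ahead of it and the grasp point (between the pads) lies 5 mm behind it (env.tcp_to_tips is the distance from the TCP to the fingertips, in mm); z points along the fingers, y is the line along which they close (so a half turn about z gives the same grasp; the last joint's range is limited). The gripper opens to 85 mm and grips with 20 to 120 N. Pads are 22 mm wide; open, the fingers measure 114 mm over their backs; the gripper's body (76 mm by 85 mm) begins 54 mm behind the grasp point. The pads swing forward as they close: fully open they stand 13 mm farther back than shut.
Start: joints at [1.564, 0.501, -0.427, 1.55, 0.221, 1.138, -0.21], TCP at [173.283, -626.476, 245.31] pointing down, gripper open.
Joint ranges: [-2.88, 2.88], [-0.31, 2.03], [-1.54, 1.56], [0.2, 2.42], [-1.41, 4.55], [0.19, 2.02], [-2.57, 2.57]. Speed limits (rad/s): [2.57, 2.57, 3.14, 3.14, 3.14, 3.14, 3.14].

INTERFACE

Orientations are given as a unit quaternion [x, y, z, w].
In Python, from station import env, optics gives the robot as it stands. The module is installed in compiled form; this text tells all that it offers.
- The arm moves only by the tool drive_tool, never from a script. Its argument "moves" is a list of rows, each a list of 3 entries, a list of its own where there are three numbers: the shift along the tool's x, y, z in m, then the turn about the tool's z in rad, then the closure, from -1 (fully open) to 1 (shut). In form: [[[x, y, z], twist, gripper], ...]. A call has 1 to 20 rows; each row shifts and turns the commanded pose from where the row before left it, along the tool's axes as they then stand; what a row does not reach is not made up. A row lasts 1/10 s, in which the tool goes at most 50 mm and 8.59 degrees, less where a joint would pass 70% of its speed; a pose out of reach is approached as far as the arm can. A call is refused whole if a number of a shift passes 0.05 or a number of a turn 0.15, either way. A call with a gripper value outside its range is refused whole. The fingers move at their own pace and stop on an object; the grip force is fixed at half the most. Time passes only in rows, so rows that do not move let the fingers close. It gives the time, the measured TCP pose, the force, the opening and the grip force at its end, in the units of the state.
- env.get_obs(): the state, without advancing time (a new reading comes with each control period).
- optics.camera(name): name is "scene" or "top"; returns the picture (400x640x3 uint8, blue, green, red); there is no depth.
- optics.camera_model(name): a dict with "vfov" (degrees; the focal length in pixels is half the picture's height over the tangent of half this angle, whatever the lens; pixels are square), "cx", "cy" (the principal point, pixels), "k1" (the pictures are not rectified: a ray, as slopes to the right and down, at radius r is drawn at 1 + k1 r^2 times it, then the intrinsics apply), "extrinsics" (4x4, takes a point from camera to world coordinates). Camera axes: x right, y up, looking along -z (the intrinsics and any distortion apply to the point x, -y, -z); pixel columns grow to the right and rows downward; lengths in mm; the calibration is good to about 2 mm. A picture is of the moment at which its call begins. camera_model takes no time and is no camera call.
- env.sign_off(): hands the job in; it is judged then, once.
The state is a dict: "time": time; "qpos": joint angles; "joint_velocities": joint speeds; "joint_efforts": joint torques, N m; "tcp_pos": TCP position; "ee_rot": TCP orientation; "contact_force": force on the tool from outside, world axes, zero at the start; "ft_torque": the same for the moment, N m; "grip_width": opening from 0.0 (shut) to 1.0 (fully open); "grasp_force": force on a finger pad.
Only numpy, scipy, OpenCV 4.12 (cv2) and the standard library are available. Lean on these libraries where they do the work, as an engineer would, in place of code of your own. Each camera call takes 0.05 s, during which the arm holds its last target. There are 200 camera calls.

TASK

Slide the green wax block along the fixture's channel, gently, until it is pressed up against the brass end stop, then push the red handle of the toggle clamp down past its dead point so that it stays locked and the pad holds the block there. The wax dents and the clamp is small: never push the block or the fixture hard, and leave the other things on the bench where they are.

Things in the scene. Friction and masses are not known exactly. Their poses are not given: they have to be found in the camera images.
- fixture: aluminium fixture fixed to the bench, origin on the bench at the middle of its bed (200 mm along x, 56 mm along y, top 12 mm above the bench). A channel for the block runs along its x axis over the origin, between two steel rails 8 mm high and 33.4 mm apart; the block is slid towards +x. The toggle clamp stands on the +y side; its arm swings down onto the channel in the plane x = 34 mm
- channel_end (a point): fixed point in the fixture at (45, 0, 22) mm, the nearest place of the end stop: a brass screw 15 mm across in a dark steel block on the bed's +x end, tops 29 and 32 mm above the bench. The screw's face may be set anywhere from 0 to 16 mm beyond this point (fixture +x); that is not measured, it is found by pushing the block against it
- wax_block: green wax block, 62 mm along its own y, 30 along x, 18 high, 26 to 51 g, origin at the centre of its underside. It lies loose on the bed in the channel, y axis pointing to the fixture's +x within 0.05 rad, top 30 mm above the bench, 14 to 56 mm short of the stop. Less than 1 N slides it
- pad: black rubber pad, 15 mm across, sprung 8 N/mm, on the tip of the clamp's arm; origin at the centre of its underside. Locked, it comes down at fixture x = 34 mm, y = 0 and presses the block with about 20 N. While the clamp is open, arm and pad stand up above y = 25 to 75 mm, the pad 100 to 120 mm above the bench
- handle_pivot (a point): the handle's pivot, at (34, 100, 50) mm in the fixture's frame; the pivot axis lies along the fixture's x. Beware of the fixed bench lamp before the work: its post rises at world x = 0.26 to 0.34, y = 0 m, up to z = 0.45 m; from there its arm and black tube run to the robot's right, up to (0.25, -0.28, 0.66) m; the tube also reaches down to (0.21, 0.05, 0.33) m
- grip_mid (a point): middle of the red grip on the axis of the clamp's handle, 80 mm from the pivot; the grip is round, 19 mm thick, and reaches from 45 to 115 mm from the pivot. At the start the handle points up and outwards (towards the fixture's +y), 1.05 rad above level; it is pushed outwards and down on its upper (-y) side
- clamp_handle (a joint): handle angle in rad, 0 open (start), growing as it is pushed down; its elevation above level = 1.05 - value. A weak spring (1 to 4 N) holds it open. From 0.7 the pad presses the block and the resistance grows to 6 to 12 N; it fades at the dead point, 0.95 to 1.0, then the handle runs on to its hard stop at 1.09. Let go before that, it springs back; with no block it does not lock
- jar_borax: glass jar with a black lid, 44 mm across, 64 mm high, stands on the bench; not to be disturbed
- caliper: steel caliper 170 x 60 x 10 mm lying on the bench; not to be disturbed
- matchbox: blue matchbox 36 x 55 x 15 mm lying on the bench; not to be disturbed
- wax_nose (a point): middle of the block's front end face, 31 mm from its centre along the block's +y, 9 mm above its underside; this face goes against the end stop
Mind the look-alikes: they are no part of the job. What is shaped like the wax_block but purple is not meant.

How it is judged:
By the outcome, as a careful person would: the job done as asked, in the order asked, and still so for the second after the job is handed in, with the robot touching nothing.
It also fails if it takes over 72 s, if anything falls off the work surface, if the arm or the gripper's body presses on something with over 40 N, if the wrist force passes 120 N, or if a joint passes its speed limit or range.

## Working session

There is one attempt and no reset: what is moved stays moved. The work goes in short steps, Python scripts to look and compute and a tool call to move; the robot and the scene stay as the last step left them, time stands still between calls to the robot, and variables do not carry over. Pictures are saved under pics/ and viewed, at most 13 in all, crops included, and the job is handed in when it is done.

Besides the shell and the picture viewer there is one more tool, called as name([rows], argument=value, ...), one row to a line, values as JSON. drive_tool: Moves the arm, as the interface text tells. Its arguments: {"type":"object","properties":{"moves":{"type":"array"}},"required":["moves"]}

```bash
mkdir -p pics
cat > h.py <<'E'
import numpy as np, cv2
from station import env, optics
def cam(n):
    m=optics.camera_model(n); f=200/np.tan(np.radians(m['vfov'])/2)
    K=np.array([[f,0,m['cx']],[0,f,m['cy']],[0,0,1.]]); D=np.array([m['k1'],0,0,0,0.]); return K,D,np.array(m['extrinsics'])
def ray(n,u,v):
    K,D,E=cam(n); p=cv2.undistortPoints(np.array([[[u,v]]],float),K,D)[0,0]
    return E[:3,3],E[:3,:3]@np.array([p[0],-p[1],-1])
def plane(n,u,v,z):
    o,d=ray(n,u,v); return o+d*(z-o[2])/d[2]
def proj(n,P):
    K,D,E=cam(n); c=(np.array(P,float)-E[:3,3])@E[:3,:3]; c=c*[1,-1,-1]
    return cv2.projectPoints(c.reshape(-1,1,3),np.zeros(3),np.zeros(3),K,D)[0].reshape(-1,2)
def tri(u1,u2):
    (a,d),(b,e)=ray('scene',*u1),ray('top',*u2); s=np.linalg.lstsq(np.c_[d,-e],b-a,rcond=None)[0]
    p,q=a+d*s[0],b+e*s[1]; return (p+q)/2,np.linalg.norm(p-q)
E
python3 - <<'E'
from h import *
for n in('scene','top'):
    cv2.imwrite(f'pics/{n}0.png',optics.camera(n)); print(n,cam(n)[2].round(2).tolist())
o=env.get_obs(); print(o['time'],o['tcp_pos'],o['ee_rot'],env.tcp_to_tips,o['grip_width'],o['contact_force'])
E
```

```text
scene [[-0.44, 0.48, -0.76, -237.0], [-0.9, -0.26, 0.36, 449.27], [-0.02, 0.84, 0.54, 710.88], [0.0, 0.0, 0.0, 1.0]]
top [[0.0, 1.0, -0.08, 522.81], [-1.0, 0.0, -0.02, 41.28], [-0.02, 0.08, 1.0, 1543.73], [0.0, 0.0, 0.0, 1.0]]
0.1 [ 173.01518411 -625.9219961   244.34316246] [ 9.90914550e-01  1.34489957e-01 -8.25865245e-05 -8.94024165e-04] 14.0 1.0039594566495336 [-0.30748511 -0.15765775 -0.30285279]
```

View pics/scene0.png

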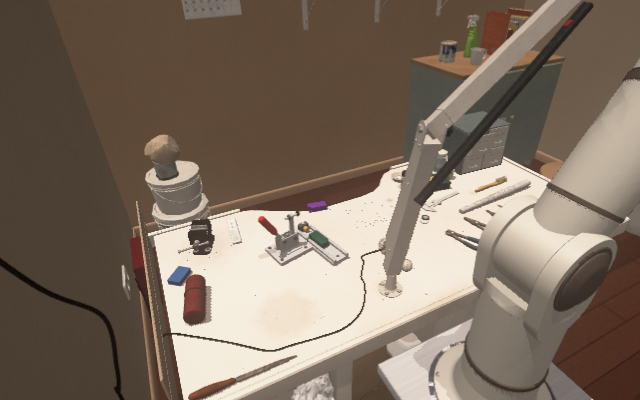

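View pics/top0.png

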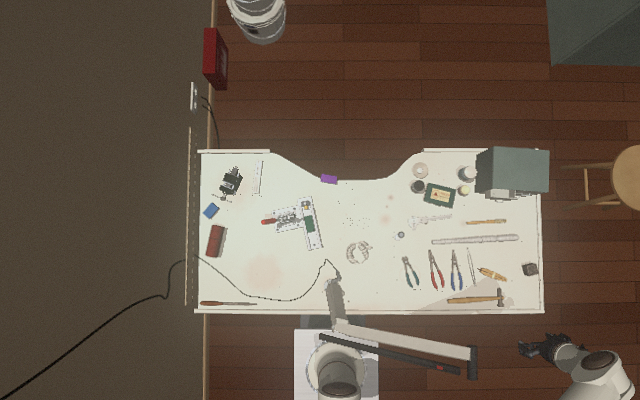

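Run:
```python
from h import *
a=cv2.imread('pics/scene0.png')[195:275,245:360]; b=cv2.imread('pics/top0.png')[185:260,250:340]
a=cv2.resize(a,(780,543),interpolation=2)[:, :]; b=cv2.resize(b,(660,550),interpolation=2)
cv2.imwrite('pics/c1.png',a); cv2.imwrite('pics/c2.png',b)
for n in('scene','top'):
    im=cv2.imread(f'pics/{n}0.png'); h=cv2.cvtColor(im,40); H,S,V=h[...,0],h[...,1],h[...,2]
    for nm,m in(('green',(H>40)&(H<90)&(S>70)),('red',((H<8)|(H>172))&(S>130))):
        w=np.zeros(m.shape,bool); w[190:270,245:350]=1; m=m&w
        nn,l,st,c=cv2.connectedComponentsWithStats(m.astype(np.uint8))
        for i in range(1,nn):
            if st[i,4]>8:
                ys,xs=np.where(l==i); r=cv2.minAreaRect(np.c_[xs,ys].astype(np.float32)); print(n,nm,st[i].tolist(),r)
                if nm=='green': print([plane(n,*p,30)[:2].round(1).tolist() for p in cv2.boxPoints(r)],plane(n,*r[0],30).round(1))
```

```text
scene red [259, 216, 17, 17, 103] ((266.7500305175781, 224.75003051757812), (21.920310974121094, 5.656853675842285), 45.0)
top red [261, 220, 4, 4, 12] ((262.5, 221.5), (3.0, 3.0), 90.0)
```

View pics/c1.png

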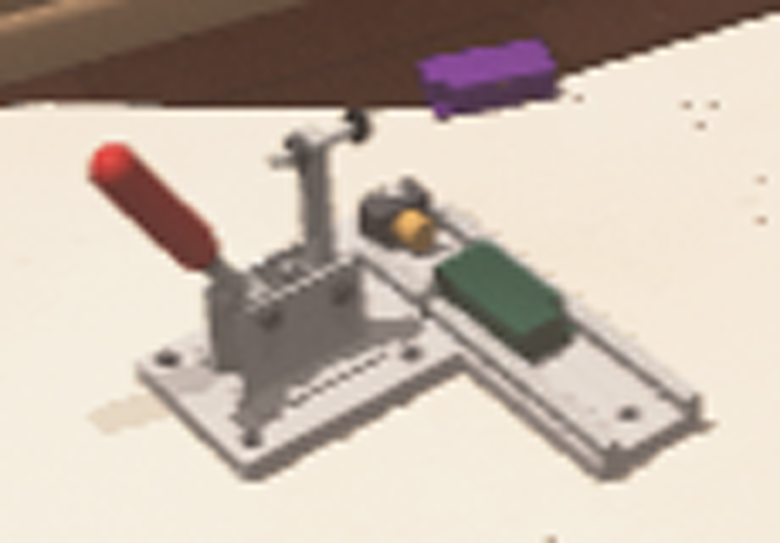

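View pics/c2.png

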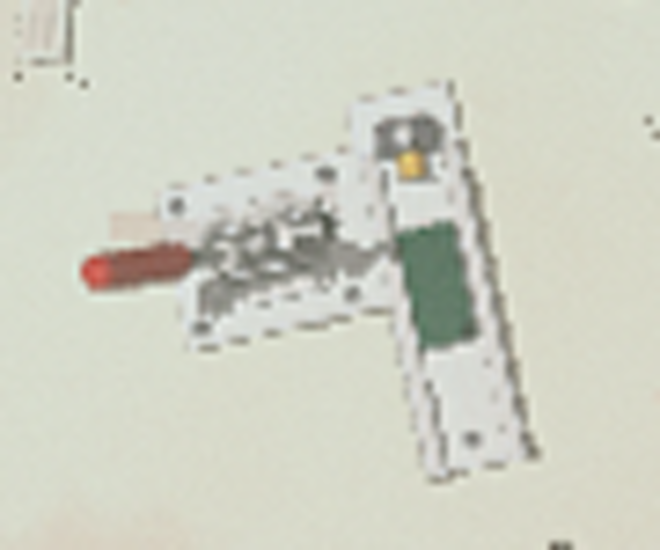

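The green block is at about (310,224) in the top view, on the bed in the channel. The purple look-alike is at (329,179), off the fixture on the bench, so green is the one meant and the crop confirms it. Next I'll measure the fixture and work out the arm's geometry, since the lamp is in the way.

Run:
```python
from h import *
from scipy.spatial.transform import Rotation as R
import itertools
t=lambda p:(250+p[0]*90/660-.43,185+p[1]*75/550-.43)
s=lambda p:(245+p[0]*115/780-.43,195+p[1]*80/543-.43)
print('bed top-cam',[plane('top',*t(p),12)[:2].round(1).tolist() for p in((350,105),(452,85),(535,455),(430,478))])
print('bed scene right/front corners',[plane('scene',*s(p),12)[:2].round(1).tolist() for p in((700,425),(610,470))])
print('clamp plate outer z12',[plane('top',*t(p),12)[:2].round(1).tolist() for p in((160,185),(195,350))],[plane('scene',*s(p),12)[:2].round(1).tolist() for p in((140,370),(250,465))])
print('block top',[plane('top',*t(p),30)[:2].round(1).tolist() for p in((398,233),(457,223),(475,340),(428,350))])
print('block scene',[plane('scene',*s(p),30)[:2].round(1).tolist() for p in((437,268),(483,240),(570,298),(527,335))])
print('screw',tri(s((413,228)),t((411,165))),'hand tip',tri(s((110,165)),t((97,272))),'grip end',tri(s((200,252)),t((185,258))))
q=env.get_obs()['qpos']; E=R.from_quat(env.get_obs()['ee_rot']); print(q.round(3) if hasattr(q,'round') else q)
for sg in itertools.product([1,-1],repeat=4):
    # signs on j2,j4,j6 common frame; j3,j5
    a=[q[1]*1,q[2]*sg[0],q[3]*sg[1],q[4]*sg[2],q[5]*sg[3]]
    M=R.from_euler('y',a[0])*R.from_euler('z',a[1])*R.from_euler('y',a[2])*R.from_euler('z',a[3])*R.from_euler('y',a[4])
    if M.as_matrix()[2,2]<-.9: print(sg,M.as_matrix().round(3).tolist())
```

```text
bed top-cam [[643.2, 148.3], [653.7, 95.0], [461.5, 51.5], [449.5, 105.8]]
bed scene right/front corners [[450.5, 61.6], [444.0, 105.7]]
clamp plate outer z12 [[601.2, 247.5], [515.3, 228.4]] [[589.1, 250.6], [513.2, 230.5]]
block top [[575.7, 121.9], [580.9, 91.6], [520.9, 82.2], [515.7, 106.3]]
block scene [[572.0, 121.9], [580.4, 96.4], [527.3, 81.1], [514.1, 107.4]]
screw (array([611.24341269, 115.92777993,  22.80889973]), np.float64(0.42953222747853337)) hand tip (array([552.8831367 , 259.56365506, 143.09921398]), np.float64(0.16048547254569148)) grip end (array([561.53024725, 225.79959742,  83.58125862]), np.float64(1.623561746101606))
[ 1.564  0.502 -0.427  1.551  0.221  1.138 -0.21 ]
(1, 1, 1, 1) [[-0.89, 0.456, -0.002], [0.456, 0.89, 0.0], [0.002, -0.0, -1.0]]
(1, 1, -1, 1) [[-0.957, 0.252, -0.146], [0.289, 0.886, -0.362], [0.038, -0.388, -0.921]]
(-1, 1, 1, 1) [[-0.957, -0.252, -0.146], [-0.289, 0.886, 0.362], [0.038, 0.388, -0.921]]
(-1, 1, -1, 1) [[-0.89, -0.456, -0.002], [-0.456, 0.89, -0.0], [0.002, 0.0, -1.0]]
```

drive_tool([
  [[0,0,-0.04],0,-1],
  [[0,0,-0.04],0,-1],
  [[0,0,-0.04],0,-1],
  [[0,0,-0.04],0,-1],
])

```text
time: 0.5
tcp_pos: [173.1, -626.0, 406.3]
ee_rot: [0.991, 0.135, -0.0, -0.001]
contact_force: [-0.2, -1.0, 0.2]
grip_width: 0.999
grasp_force: 0.0
```

```bash
cat > kin.py <<'E'
import numpy as np
from scipy.spatial.transform import Rotation as R
def pts(q,p):
    h,L1,L2,L3,x0,y0,e,w=p
    ry=lambda a:R.from_euler('y',a); rz=lambda a:R.from_euler('z',-a)
    A=rz(q[0]); b=np.array([x0,y0,h]); 
    A=A*ry(q[1])*rz(q[2]); el=b+A.apply([e,0,L1]); A=A*ry(q[3])*rz(q[4]); wr=el+A.apply([-e,0,L2])
    A=A*ry(q[5])*rz(q[6]); return np.array([b,el,wr,wr+A.apply([0,0,L3])]),A
E
python3 - <<'E'
from h import *; from kin import *
from scipy.optimize import least_squares
S=([1.564,.501,-.427,1.55,.221,1.138,-.21],[173.283,-626.476,245.31])
o=env.get_obs(); D=[S,(o['qpos'],o['tcp_pos'])]; print(o['time'],np.round(o['qpos'],3).tolist(),np.round(o['tcp_pos'],1),np.round(o['contact_force'],1))
f=lambda z:np.concatenate([pts(q,[*z,0,0,0,0])[0][-1]-np.array(p) for q,p in D])
r=least_squares(f,[330,400,400,250]); print(r.x.round(1),r.fun.round(1))
for q,p in D: print(pts(q,[*r.x,0,0,0,0])[0].round(0).tolist()); A=pts(q,[*r.x,0,0,0,0])[1]; print(A.as_matrix().round(2).tolist(),R.from_quat(o['ee_rot']).as_matrix().round(2).tolist())
E
```

```text
0.5 [1.568, 0.404, -0.446, 1.329, 0.171, 1.448, -0.169] [ 173.1 -626.   406.3] [-0.2 -1.   0.2]
[-8721.8   626.    412.1 -8596.9] [ 0.3 -0.8  6.3  3.3  0.3 -6.3]
[[0.0, 0.0, -8722.0], [2.0, -301.0, -8173.0], [175.0, -633.0, -8345.0], [174.0, -627.0, 252.0]]
[[-0.27, 0.96, 0.0], [0.96, 0.27, -0.0], [-0.0, -0.0, -1.0]] [[0.96, 0.27, -0.0], [0.27, -0.96, 0.0], [0.0, -0.0, -1.0]]
[[0.0, 0.0, -8722.0], [1.0, -246.0, -8146.0], [174.0, -616.0, -8197.0], [176.0, -626.0, 400.0]]
[[-0.27, 0.96, -0.0], [0.96, 0.27, 0.0], [0.0, 0.0, -1.0]] [[0.96, 0.27, -0.0], [0.27, -0.96, 0.0], [0.0, -0.0, -1.0]]
```

Run:
```python
from h import *; from kin import *
from scipy.optimize import least_squares
S=([1.564,.501,-.427,1.55,.221,1.138,-.21],[173.283,-626.476,245.31])
o=env.get_obs(); D=[S,(o['qpos'],o['tcp_pos'])]
def P(q,z):
    c,L1,L2,e,w=z; ry=lambda a:R.from_euler('y',a); rz=lambda a:R.from_euler('z',-a)
    A=rz(q[0])*ry(q[1])*rz(q[2]); el=A.apply([e,0,L1]); A=A*ry(q[3])*rz(q[4]); wr=el+A.apply([-e,0,L2]); A=A*ry(q[5]); return el,wr,wr+A.apply([w,0,0])+[0,0,c]
for nm,mask in(('none',[1,1,1,0,0]),('e',[1,1,1,1,0]),('w',[1,1,1,0,1]),('both',[1]*5)):
    m=np.array(mask); f=lambda z:np.concatenate([P(q,z*m)[2]-np.array(p) for q,p in D]); r=least_squares(f,[50,400,400,1,1]); print(nm,(r.x*m).round(1),r.fun.round(1),[a.round(0).tolist() for a in P(D[1][0],r.x*m)])
```

```text
none [-116.3  618.2  417.8    0.     0. ] [ 4.  -6.9  5.7  3.6  7.8 -5.7] [[1.0, -243.0, 569.0], [177.0, -618.0, 517.0], [177.0, -618.0, 401.0]]
e [-85.7 628.9 470.5 -46.6   0. ] [-2.4 -0.2  1.5  3.2  0.  -1.5] [[-20.0, -208.0, 595.0], [176.0, -626.0, 491.0], [176.0, -626.0, 405.0]]
w [-112.4  627.9  464.2    0.    49.2] [ 0.8 -5.4 -1.5  2.3  6.8  1.5] [[1.0, -247.0, 577.0], [196.0, -664.0, 520.0], [175.0, -619.0, 408.0]]
both [-89.4 630.  475.7 -39.2  14.3] [-2.3 -0.8  0.1  2.9  0.9 -0.1] [[-16.0, -215.0, 593.0], [182.0, -638.0, 496.0], [176.0, -625.0, 406.0]]
```

drive_tool([
  [[0,0,-0.045],0,-1],
  [[0,0,-0.045],0,-1],
  [[0,0,-0.045],0,-1],
  [[0,0,-0.02],0,0],
  [[0.02,0,0],-0.03,0],
  [[0.04,-0.0014,0],-0.0625,0],
  [[0.046,-0.0016,0],-0.0715,0],
  [[0.046,-0.0016,0],-0.0715,0],
  [[0.046,-0.0016,0],-0.0715,0],
])

```text
time: 1.4
tcp_pos: [355.6, -544.2, 557.9]
ee_rot: [0.958, 0.287, -0.0, -0.002]
contact_force: [0.4, -0.2, 0.3]
grip_width: 0.502
grasp_force: 0.0
```

```bash
cat > fit.py <<'E'
from h import *; from kin import *
from scipy.optimize import least_squares
import json,os
D=json.load(open('d.json')) if os.path.exists('d.json') else [([1.564,.501,-.427,1.55,.221,1.138,-.21],[173.283,-626.476,245.31]),([1.568, 0.404, -0.446, 1.329, 0.171, 1.448, -0.169],[173.1,-626,406.3])]
o=env.get_obs(); D.append((list(map(float,o['qpos'])),list(map(float,o['tcp_pos'])))); json.dump(D,open('d.json','w'))
def P(q,z):
    c,L1,L2,e,w=z; ry=lambda a:R.from_euler('y',a); rz=lambda a:R.from_euler('z',-a)
    A=rz(q[0])*ry(q[1])*rz(q[2]); el=A.apply([e,0,L1]); A=A*ry(q[3])*rz(q[4]); wr=el+A.apply([-e,0,L2]); A=A*ry(q[5]); return el,wr,wr+A.apply([w,0,0])+[0,0,c]
print(o['time'],np.round(o['qpos'],3).tolist(),np.round(o['tcp_pos'],1),np.round(o['contact_force'],1),o['grip_width'])
r=least_squares(lambda z:np.concatenate([P(q,z)[2]-np.array(p) for q,p in D]),[-90,500,450,-20,10]); print(r.x.round(1),np.abs(r.fun).max().round(1),[a.round(0).tolist() for a in P(D[-1][0],r.x)])
x=R.from_quat(o['ee_rot']).as_matrix()[:,0]; print('yaw',np.arctan2(x[1],x[0]))
E
python3 fit.py
```

```text
1.4 [1.275, 0.424, -0.554, 0.988, 0.222, 1.784, -0.18] [ 355.6 -544.2  557.9] [ 0.4 -0.2  0.3] 0.5020296841994054
[-104.5  629.4  468.2  -14.4   37.6] 5.6 [[65.0, -240.0, 579.0], [383.0, -573.0, 662.0], [357.0, -546.0, 558.0]]
yaw 0.581498384285226
```

drive_tool([
  [[0.046,-0.0016,0],-0.0715,0],
  [[0.046,-0.0016,0],-0.0715,0],
  [[0.046,-0.0016,0],-0.0715,0],
  [[0.046,-0.0016,0],-0.0715,0],
  [[0.046,-0.0016,0],-0.0715,0],
])

```text
time: 1.9
tcp_pos: [521.9, -386.4, 558.0]
ee_rot: [0.892, 0.453, -0.001, -0.002]
contact_force: [-0.3, 0.0, 1.0]
grip_width: 0.5
grasp_force: 0.0
```

```bash
python3 fit.py
python3 - <<'E'
from h import *
cv2.imwrite('pics/s1.png',optics.camera('scene'))
E
```

```text
1.9 [0.983, 0.442, -0.672, 0.988, 0.275, 1.794, -0.21] [ 521.9 -386.4  558. ] [-0.3  0.   1. ] 0.5001436610827592
[-99.9 621.7 468.2 -10.1  39.4] 6.2 [[138.0, -219.0, 565.0], [557.0, -407.0, 658.0], [521.0, -391.0, 558.0]]
yaw 0.9395309732306838
```

View pics/s1.png

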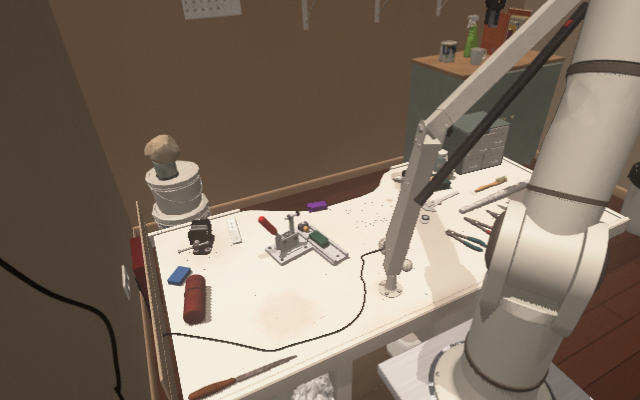

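Run:
```python
from h import *
for h in(0,200,250,300,350): print(h,proj('scene',[[0,0,h]]).round(0).tolist())
print('elbow',[proj('scene',[[138,-219,565+h]]).round(0).tolist() for h in(200,300)])
print('post top',proj('scene',[[300,0,450]]).round(0).tolist(),'tube low',proj('scene',[[210,50,330]]).round(0).tolist(),'end',proj('scene',[[250,-280,660]]).round(0).tolist())
```

```text
0 [[491.0, 391.0]]
200 [[517.0, 322.0]]
250 [[525.0, 301.0]]
300 [[533.0, 277.0]]
350 [[543.0, 251.0]]
elbow [[[655.0, -104.0]], [[691.0, -211.0]]]
post top [[418.0, 117.0]] tube low [[419.0, 201.0]] end [[579.0, -19.0]]
```

drive_tool([
  [[0.046,-0.0016,0],-0.0715,0],
  [[0.046,-0.0016,0],-0.0715,0],
  [[0.046,-0.0016,0],-0.0715,0],
  [[0.046,-0.0016,0],-0.0715,0],
  [[0.046,-0.0016,0],-0.0715,0],
  [[0.046,-0.0016,0],-0.0715,0],
])

```text
time: 2.55
tcp_pos: [633.1, -136.3, 558.2]
ee_rot: [0.775, 0.632, -0.001, -0.001]
contact_force: [0.3, -0.1, -0.5]
grip_width: 0.5
grasp_force: 0.0
```

```bash
python3 fit.py
```

```text
2.55 [0.624, 0.464, -0.803, 0.99, 0.336, 1.806, -0.245] [ 633.1 -136.3  558.2] [ 0.3 -0.1 -0.5] 0.5002092993114636
[-91.2 610.  468.4  -6.9  38.5] 7.4 [[215.0, -161.0, 548.0], [672.0, -142.0, 649.0], [634.0, -144.0, 558.0]]
yaw 1.3680020245794708
```

drive_tool([
  [[0.03,-0.033,0],-0.07,0],
  [[0.033,-0.031,0],-0.07,0],
  [[0.035,-0.029,0],-0.07,0],
  [[0.037,-0.027,0],-0.07,0],
  [[0.039,-0.024,0],-0.07,0],
  [[0.041,-0.021,0],-0.07,0],
  [[0,0,0.04],0,0],
  [[0,0,0.04],0,0],
  [[0,0,0.04],0,0],
])

```text
time: 3.45
tcp_pos: [472.1, 83.4, 437.9]
ee_rot: [0.628, 0.779, -0.001, 0.0]
contact_force: [0.5, -0.5, -0.8]
grip_width: 0.5
grasp_force: 0.0
```

```bash
python3 fit.py
```

```text
3.45 [0.715, 0.085, -1.0, 1.667, 0.074, 1.43, -0.08] [472.1  83.4 437.9] [ 0.5 -0.5 -0.8] 0.5002655187659077
[-74.4 588.2 471.6  -3.5  32.5] 22.4 [[34.0, -34.0, 586.0], [481.0, 101.0, 516.0], [450.0, 92.0, 442.0]]
yaw 1.7849013154933113
```

drive_tool([
  [[0,0,0.04],0,0],
  [[0,0,0.04],0,0],
  [[0,0,0.04],0,0],
  [[0,0,0.04],0,0],
])

```text
time: 3.85
tcp_pos: [471.8, 83.1, 277.6]
ee_rot: [0.628, 0.779, -0.001, -0.001]
contact_force: [0.3, -0.5, -0.4]
grip_width: 0.501
grasp_force: 0.0
```

```bash
python3 fit.py
```

```text
3.85 [0.634, 0.239, -0.981, 1.915, 0.222, 1.103, -0.221] [471.8  83.1 277.6] [ 0.3 -0.5 -0.4] 0.5006648714523289
[-77.7 586.5 473.2   3.1  38.5] 19.4 [[115.0, -81.0, 569.0], [499.0, 98.0, 358.0], [464.0, 81.0, 281.0]]
yaw 1.784617138092829
```

drive_tool([
  [[0,0,0.04],0,0],
  [[0,0,0.04],0,0],
  [[-0.002,-0.003,0.04],0,0],
  [[0,0,0.04],0,0],
  [[0,0,0.03],0,0],
  [[0,0,0.0],0,0],
])

```text
time: 4.45
tcp_pos: [465.9, 80.1, 86.1]
ee_rot: [0.627, 0.779, -0.003, -0.004]
contact_force: [-0.7, 0.3, 0.4]
grip_width: 0.499
grasp_force: 0.0
```

```bash
python3 fit.py
python3 - <<'E'
from h import *
a=optics.camera('scene'); b=optics.camera('top'); cv2.imwrite('pics/s2.png',a);cv2.imwrite('pics/t2.png',b)
c=np.hstack([cv2.resize(a[195:285,255:370],(460,360),interpolation=2),cv2.resize(b[190:270,280:350],(315,360),interpolation=2)]); cv2.imwrite('pics/c3.png',c)
E
```

```text
4.45 [0.422, 0.529, -0.783, 2.089, 0.547, 0.747, -0.496] [465.9  80.1  86.1] [-0.7  0.3  0.4] 0.49947323305475805
[-54.5 568.7 471.9  -6.8  22.2] 17.0 [[256.0, -120.0, 493.0], [492.0, 86.0, 140.0], [475.0, 71.0, 86.0]]
yaw 1.7852605564432356
```

View pics/c3.png

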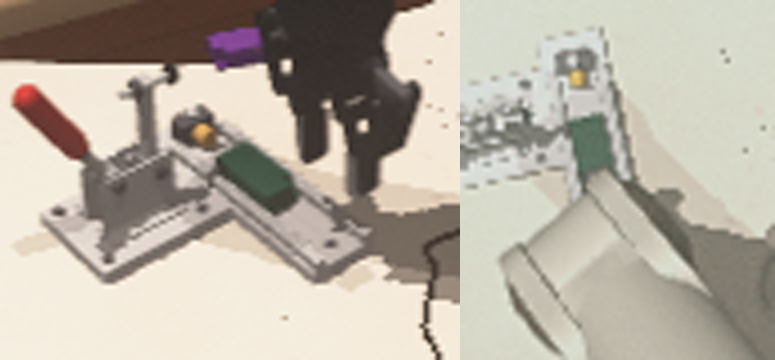

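Run:
```python
from h import *
o=env.get_obs(); T=np.array(o['tcp_pos']); d=np.array([np.cos(.214),np.sin(.214),0])
for dz in(2,8,14): print(dz,proj('scene',[T+d*k-[0,0,dz] for k in(30,-30)]).round(1).tolist(), proj('scene',[T+d*36-[0,0,dz]]).round(1).tolist())
# fixture check: predicted screw/handle/bed corners with origin guess
c,s=np.cos(.218),np.sin(.218)
F=lambda x,y,z:[553+c*x-s*y,99+s*x+c*y,z]
for n,p in(('bed front R',(-100,-28,12)),('bed front L',(-100,28,12)),('grip tip',(34,157,150)),('block rear R top',(-35,-15,30)),('nose L top',(27,15,30))): print(n,proj('scene',[F(*p)]).round(1).tolist(),proj('top',[F(*p)]).round(1).tolist())
```

```text
2 [[330.8, 228.1], [345.5, 238.8]] [[329.4, 227.1]]
8 [[330.8, 229.9], [345.5, 240.6]] [[329.4, 228.8]]
14 [[330.9, 231.6], [345.5, 242.4]] [[329.5, 230.6]]
bed front R [[349.5, 253.5]] [[322.9, 246.6]]
bed front L [[333.9, 262.5]] [[308.5, 249.8]]
grip tip [[260.5, 216.8]] [[262.5, 221.8]]
block rear R top [[330.8, 239.1]] [[315.8, 230.6]]
nose L top [[309.2, 233.0]] [[304.5, 216.2]]
```

drive_tool([
  [[0,0,0.02],0,0],
  [[0,0,0.02],0,0],
  [[0,0,0.01],0,0],
  [[0,0,0],0,0],
  [[0,0.004,0],0,0],
  [[0,0.004,0],0,0],
  [[0,0.002,0],0,0],
  [[0,0.002,0],0,0],
  [[0,0.002,0],0,0],
  [[0,0.002,0],0,0],
  [[0,0.002,0],0,0],
  [[0,0.002,0],0,0],
  [[0,0.002,0],0,0],
  [[0,0.002,0],0,0],
])

```text
time: 5.95
tcp_pos: [494.3, 85.2, 40.3]
ee_rot: [0.628, 0.778, -0.0, -0.0]
contact_force: [0.2, 0.3, -0.3]
grip_width: 0.501
grasp_force: 0.2
```

```bash
cat > g.py <<'E'
from h import *
import sys
o=env.get_obs(); T=np.array(o['tcp_pos'])-[553,99,0]; c,s=np.cos(.218),np.sin(.218)
f=np.array(o['contact_force']); print(o['time'],'fix TCP',(c*T[0]+s*T[1]).round(1),(-s*T[0]+c*T[1]).round(1),T[2].round(1),'F fix',(c*f[0]+s*f[1]).round(2),(-s*f[0]+c*f[1]).round(2),f[2].round(2),'q',np.round(o['qpos'],2).tolist())
a=optics.camera('scene'); h=cv2.cvtColor(a,40); m=(h[...,0]>55)&(h[...,0]<90)&(h[...,1]>60); m[:200]=0;m[262:]=0;m[:,:295]=0;m[:,340:]=0
ys,xs=np.where(m); 
if len(xs): P=plane('scene',xs.mean(),ys.mean(),26)-[553,99,0]; print('green n',len(xs),xs.mean().round(2),ys.mean().round(2),'fix',(c*P[0]+s*P[1]).round(1),(-s*P[0]+c*P[1]).round(1),'colour',a[238,318])
if len(sys.argv)>1: cv2.imwrite('pics/'+sys.argv[1],cv2.resize(a[195:285,255:370],(766,600),interpolation=2))
E
python3 g.py s3.png
```

```text
5.95 fix TCP -60.3 -0.8 40.3 F fix 0.22 0.23 -0.28 q [0.34, 0.64, -0.7, 2.04, 0.64, 0.69, -0.57]
```

View pics/s3.png

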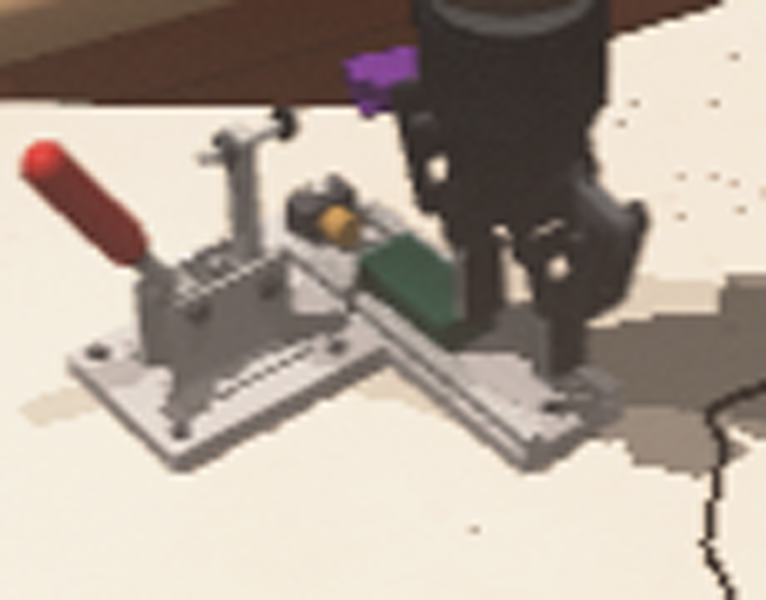

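Run:
```python
from h import *
c,s=np.cos(.218),np.sin(.218)
F=lambda x,y,z:[553+c*x-s*y,99+s*x+c*y,z]
cr=lambda p:[((a-np.array([255,195]))*6.66).round(0).tolist() for a in proj('scene',p)]
print('block rear top L,R',cr([F(-35,15,30),F(-35,-15,30)]),'nose L',cr([F(27,15,30)]))
for k in(36,28,22,-22,-28,-36): print(k,cr([F(-60.3+k,-.8+11,26.3),F(-60.3+k,-.8-11,26.3)]))
o=cv2.imread('pics/scene0.png'); a=cv2.imread('pics/s2.png')
for n,im in(('0',o),('2',a)):
  h=cv2.cvtColor(im,40); print(n,h[228:246,310:332:3].tolist()[6])
```

```text
block rear top L,R [[449.0, 323.0], [505.0, 293.0]] nose L [[361.0, 253.0]]
36 [[443.0, 313.0], [483.0, 291.0]]
28 [[455.0, 322.0], [495.0, 300.0]]
22 [[463.0, 329.0], [504.0, 307.0]]
-22 [[531.0, 381.0], [572.0, 359.0]]
-28 [[540.0, 389.0], [581.0, 366.0]]
-36 [[553.0, 399.0], [594.0, 376.0]]
0 [[60, 48, 102], [62, 49, 99], [60, 47, 97], [62, 49, 98], [42, 23, 146], [17, 33, 244], [17, 31, 244], [18, 33, 244]]
2 [[60, 44, 86], [64, 51, 85], [60, 42, 84], [60, 45, 85], [45, 20, 125], [15, 47, 224], [18, 34, 242], [11, 57, 63]]
```

drive_tool([
  [[0,-0.003,0],0,0],
  [[0,0,0.004],0,0],
  [[0,0,0],0,0],
  [[0,0.002,0],0,0],
  [[0,0.002,0],0,0],
  [[0,0.002,0],0,0],
  [[0,0.002,0],0,0],
  [[0,0.002,0],0,0],
  [[0,0.002,0],0,0],
  [[0,0,0],0,0],
])

```text
time: 7.0
tcp_pos: [503.5, 87.2, 36.4]
ee_rot: [0.628, 0.778, 0.0, 0.0]
contact_force: [0.1, 0.0, -0.6]
grip_width: 0.497
grasp_force: 0.0
```

```bash
sed -i 's/^a=optics.*$/a=optics.camera("scene"); h=cv2.cvtColor(a,40); m=(h[...,0]>48)\&(h[...,0]<80)\&(h[...,1]>32)\&(h[...,2]>60); m[:200]=0;m[262:]=0;m[:,:295]=0;m[:,340:]=0/; s/^if len(xs).*/if len(xs): print("green",len(xs),xs.min(),ys.min(),xs.mean().round(2),ys.mean().round(2),[int(xs[ys==y].min()) for y in range(230,240) if (ys==y).any()])/' g.py; python3 g.py
python3 - <<'E'
import cv2,numpy as np
for f in('scene0','s2'):
    a=cv2.imread(f'pics/{f}.png');h=cv2.cvtColor(a,40); m=(h[...,0]>48)&(h[...,0]<80)&(h[...,1]>32)&(h[...,2]>60); m[:200]=0;m[262:]=0;m[:,:295]=0;m[:,340:]=0
    ys,xs=np.where(m); print(f,len(xs),xs.min(),ys.min(),xs.mean(),ys.mean(),[int(xs[ys==y].min()) for y in range(230,240) if (ys==y).any()])
E
```

```text
7.0 fix TCP -50.9 -0.8 36.4 F fix 0.15 0.0 -0.61 q [0.33, 0.65, -0.69, 2.02, 0.65, 0.69, -0.57]
green 107 307 229 314.79 234.52 [310, 308, 307, 308, 309, 310, 312, 313, 313, 315]
scene0 122 310 231 318.5163934426229 236.99180327868854 [315, 313, 311, 310, 311, 312, 313, 314, 315]
s2 126 309 231 318.3095238095238 236.9920634920635 [315, 313, 311, 309, 311, 312, 312, 313, 315]
```

drive_tool([
  [[0,0.0015,0],0,0],
  [[0,0.0015,0],0,0],
  [[0,0.0015,0],0,0],
  [[0,0.0015,0],0,0],
  [[0,0,0],0,0],
])

```text
time: 7.55
tcp_pos: [509.3, 88.4, 36.4]
ee_rot: [0.628, 0.778, 0.0, 0.0]
contact_force: [-0.2, -0.4, 0.0]
grip_width: 0.503
grasp_force: 0.0
```

drive_tool([
  [[0,0.001,0],0,0],
  [[0,0.001,0],0,0],
  [[0,0.001,0],0,0],
  [[0,0,0],0,0],
])

```text
time: 7.95
tcp_pos: [512.1, 89.0, 36.4]
ee_rot: [0.628, 0.778, 0.0, 0.0]
contact_force: [0.0, -0.0, 0.1]
grip_width: 0.502
grasp_force: 0.0
```

```bash
python3 g.py s4.png
```

```text
7.95 fix TCP -42.1 -0.9 36.4 F fix 0.0 -0.02 0.07 q [0.32, 0.66, -0.69, 2.0, 0.65, 0.7, -0.56]
green 106 305 227 312.91 233.18 [306, 305, 306, 307, 309, 310, 312, 312, 313, 315]
```

View pics/s4.png

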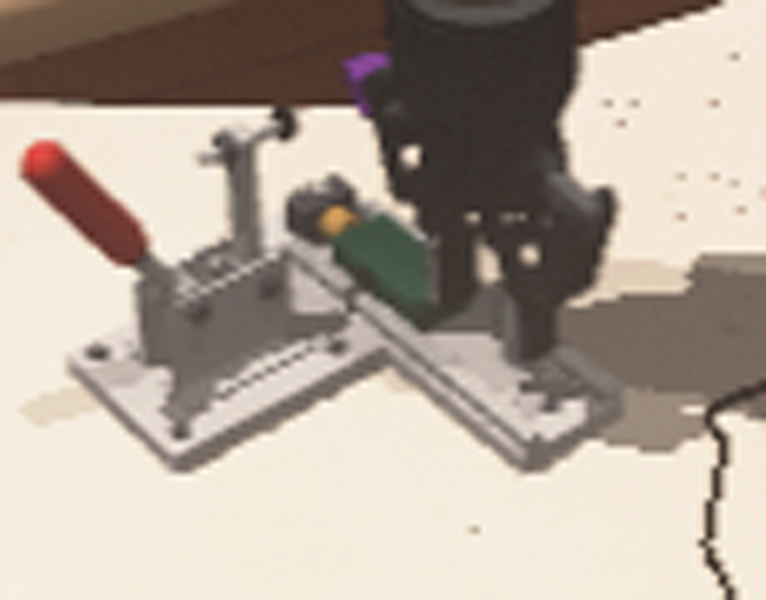

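The block has moved about 18 mm and its nose is now close to the brass screw, at (340,218) in the crop. I'll keep going in 1 mm steps.

drive_tool([
  [[0,0.001,0],0,0],
  [[0,0.001,0],0,0],
  [[0,0.001,0],0,0],
  [[0,0,0],0,0],
])

```text
time: 8.4
tcp_pos: [515.0, 89.7, 36.3]
ee_rot: [0.628, 0.778, 0.0, 0.0]
contact_force: [0.3, -0.1, 0.0]
grip_width: 0.499
grasp_force: 0.0
```

drive_tool([
  [[0,0.001,0],0,0],
  [[0,0.001,0],0,0],
  [[0,0,0],0,0],
])

```text
time: 8.7
tcp_pos: [516.9, 90.1, 36.3]
ee_rot: [0.628, 0.778, 0.0, 0.0]
contact_force: [0.5, 0.6, -0.8]
grip_width: 0.498
grasp_force: 0.0
```

drive_tool([
  [[0,0.001,0],0,0],
  [[0,0.001,0],0,0],
  [[0,0,0],0,0],
])

```text
time: 9.0
tcp_pos: [517.2, 90.1, 36.0]
ee_rot: [0.628, 0.778, -0.001, -0.001]
contact_force: [-4.9, -1.5, 4.0]
grip_width: 0.501
grasp_force: 2.5
```

```bash
python3 g.py
```

```text
9.0 fix TCP -36.9 -1.0 36.0 F fix -5.05 -0.38 3.96 q [0.32, 0.67, -0.69, 1.99, 0.65, 0.72, -0.56]
green 105 304 227 311.9 232.35 [304, 305, 306, 307, 309, 310, 312, 312, 313, 315]
```

Stop found: 5 N with the block no longer moving. Backing off gently, then up and over to the handle.

drive_tool([
  [[0,-0.001,0],0,0],
  [[0,-0.001,0],0,0],
  [[0,-0.001,0],0,0],
  [[0,-0.004,0],0,0],
  [[0,-0.008,0],0,0],
  [[0,0,-0.03],0,0],
  [[0,0,-0.04],0,0],
  [[0,0,-0.045],0,1],
  [[0,0,-0.045],0,1],
  [[0,0,-0.045],0,1],
  [[0.03,0.02,0],0,1],
  [[0.03,0.025,0],0,1],
  [[0.03,0.025,0],0,1],
  [[0.02,0.015,0],0,1],
  [[0,0,0],0,1],
])

```text
time: 10.55
tcp_pos: [563.5, 217.2, 241.4]
ee_rot: [0.626, 0.78, 0.001, -0.001]
contact_force: [-0.2, -0.6, 1.0]
grip_width: -0.001
grasp_force: 0.0
```

```bash
python3 g.py
python3 - <<'E'
from h import *
a=optics.camera('scene'); b=optics.camera('top'); cv2.imwrite('pics/s5.png',a)
c=np.hstack([cv2.resize(a[170:285,240:370],(452,400),interpolation=2),cv2.resize(b[185:265,255:345],(340,302),interpolation=2)[:400] if 0 else cv2.copyMakeBorder(cv2.resize(b[185:265,255:345],(340,302),interpolation=2),0,98,0,0,0)]); cv2.imwrite('pics/c5.png',c)
E
```

```text
10.55 fix TCP 35.8 113.1 241.4 F fix -0.28 -0.52 1.05 q [0.23, 0.54, -0.88, 1.67, 0.44, 1.15, -0.55]
green 59 305 226 311.05 230.14 [305, 306, 307, 310]
```

View pics/c5.png

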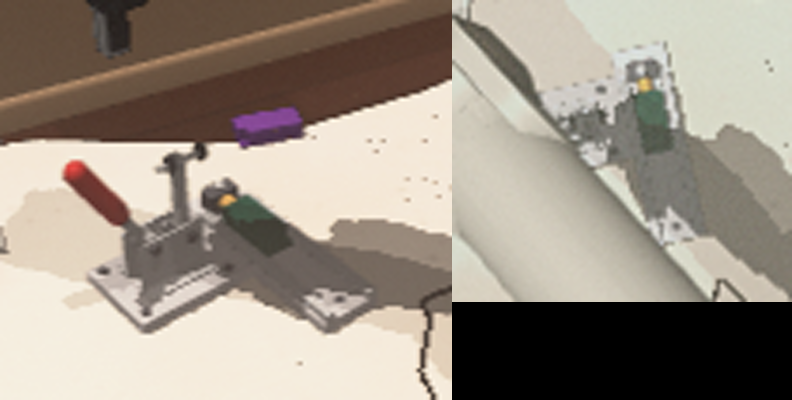

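drive_tool([
  [[-0.005,-0.002,0.03],0,1],
  [[0,0,0.035],0,1],
  [[0,0,0.025],0,1],
  [[0,0,0.007],0,1],
  [[0,0,0],0,1],
])

```text
time: 11.2
tcp_pos: [562.4, 205.8, 143.6]
ee_rot: [0.629, 0.778, -0.001, -0.0]
contact_force: [-0.4, -0.4, 0.8]
grip_width: 0.005
grasp_force: 0.0
```

```bash
python3 g.py
```

```text
11.2 fix TCP 32.3 102.3 143.6 F fix -0.5 -0.34 0.79 q [0.2, 0.64, -0.81, 1.76, 0.54, 0.99, -0.62]
green 55 304 227 310.05 229.96 [304, 305, 306, 307]
```

drive_tool([
  [[0.007,0.0015,0.002],0,1],
  [[0.006,0,0.002],0,1],
  [[0.005,0,0.0015],0,1],
  [[0.0055,0,0.0027],0,1],
  [[0.0052,0,0.0028],0,1],
  [[0.005,0,0.0035],0,1],
  [[0.0048,0,0.0036],0,1],
  [[0.0044,0,0.0042],0,1],
  [[0.0042,0,0.0043],0,1],
  [[0,0,0],0,1],
])

```text
time: 12.25
tcp_pos: [553.9, 255.0, 117.2]
ee_rot: [0.628, 0.779, 0.0, -0.0]
contact_force: [-0.2, -0.4, -0.5]
grip_width: 0.003
grasp_force: 0.0
```

```bash
python3 g.py s6.png
```

```text
12.25 fix TCP 34.6 152.1 117.2 F fix -0.28 -0.3 -0.49 q [0.09, 0.68, -0.79, 1.75, 0.58, 0.96, -0.71]
green 40 304 227 309.38 229.55 [304, 305, 306]
```

View pics/s6.png

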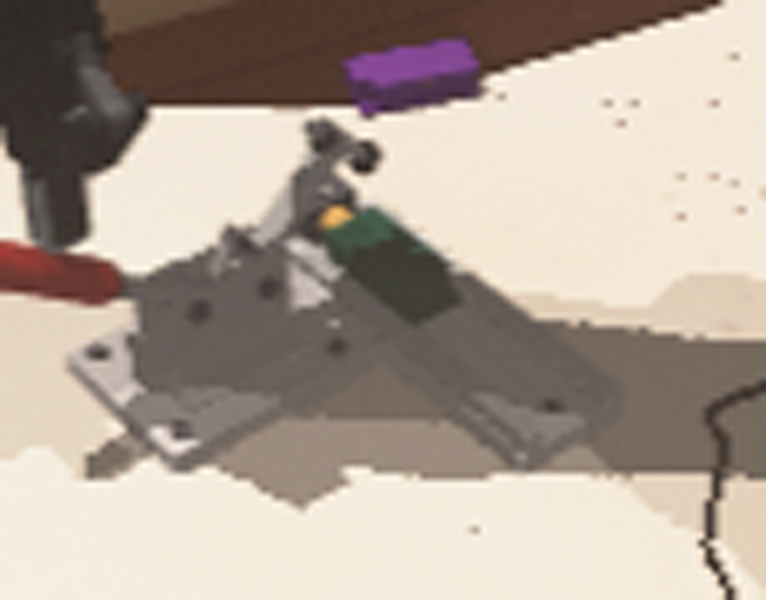

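drive_tool([
  [[0.002,0,0.004],0,1],
  [[0.002,0,0.0045],0,1],
  [[0.0015,0,0.0045],0,1],
  [[0.0015,0,0.004],0,1],
  [[0,0,0],0,1],
])

```text
time: 12.8
tcp_pos: [552.7, 260.6, 99.9]
ee_rot: [0.628, 0.778, -0.0, -0.0]
contact_force: [0.7, -0.6, 0.7]
grip_width: 0.002
grasp_force: 0.1
```

drive_tool([
  [[0.0015,0,0.0035],0,1],
  [[0.0015,0,0.0035],0,1],
  [[0,0,0],0,1],
])

```text
time: 13.1
tcp_pos: [552.2, 263.6, 93.8]
ee_rot: [0.628, 0.778, -0.0, 0.0]
contact_force: [-2.7, -1.2, 8.7]
grip_width: 0.0
grasp_force: 3.8
```

drive_tool([
  [[0.001,0,0.004],0,1],
  [[0.001,0,0.004],0,1],
  [[0,0,0],0,1],
])

```text
time: 13.4
tcp_pos: [551.6, 266.5, 86.6]
ee_rot: [0.628, 0.778, 0.0, -0.0]
contact_force: [-2.7, -0.9, 11.8]
grip_width: -0.005
grasp_force: 5.6
```

```bash
python3 g.py
```

```text
13.4 fix TCP 34.9 163.8 86.6 F fix -2.83 -0.26 11.8 q [0.05, 0.73, -0.76, 1.75, 0.61, 0.91, -0.76]
green 37 305 229 313.65 232.51 [306, 305, 314, 312, 309, 320]
```

drive_tool([
  [[0.0005,0,0.003],0,1],
  [[0.0005,0,0.003],0,1],
  [[0,0,0],0,1],
])

```text
time: 13.75
tcp_pos: [551.2, 268.2, 80.4]
ee_rot: [0.628, 0.778, 0.001, -0.001]
contact_force: [-3.1, 0.9, 7.2]
grip_width: 0.001
grasp_force: 3.5
```

drive_tool([
  [[0.0005,0,0.002],0,1],
  [[0.0005,0,0.002],0,1],
  [[0,0,0],0,1],
])

```text
time: 14.05
tcp_pos: [551.2, 268.6, 75.7]
ee_rot: [0.628, 0.778, 0.0, -0.0]
contact_force: [-1.7, 1.6, 3.4]
grip_width: -0.001
grasp_force: 1.4
```

drive_tool([
  [[0,0,0.002],0,1],
  [[0,0,0.002],0,1],
  [[0,0,0],0,1],
])

```text
time: 14.35
tcp_pos: [551.8, 266.8, 71.3]
ee_rot: [0.628, 0.778, -0.0, 0.0]
contact_force: [-0.7, 0.5, 0.6]
grip_width: 0.003
grasp_force: 0.5
```

drive_tool([
  [[0,0,0.001],0,1],
  [[0,0,0.001],0,1],
  [[0,0,0],0,1],
])

```text
time: 14.65
tcp_pos: [551.8, 266.9, 70.8]
ee_rot: [0.628, 0.778, -0.0, 0.001]
contact_force: [-3.4, -1.0, 10.5]
grip_width: -0.003
grasp_force: 5.4
```

drive_tool([
  [[0,0,0.001],0,1],
  [[0,0,0.001],0,1],
  [[0,0,0],0,1],
])

```text
time: 14.95
tcp_pos: [551.9, 267.0, 70.3]
ee_rot: [0.628, 0.778, -0.001, 0.001]
contact_force: [-7.1, -4.2, 23.4]
grip_width: -0.0
grasp_force: 11.1
```

Hard stop reached at z≈70.5. Now I'll retract upward and check.

drive_tool([
  [[0,0,-0.003],0,1],
  [[0,0,-0.005],0,1],
  [[0,0,-0.02],0,1],
  [[0,0,-0.04],0,1],
  [[0,0,-0.045],0,1],
  [[0,0,-0.045],0,1],
  [[0,0,-0.045],0,1],
  [[0,0,0],0,1],
  [[0,0,0],0,1],
])

```text
time: 15.85
tcp_pos: [552.3, 267.4, 271.7]
ee_rot: [0.628, 0.778, 0.001, 0.001]
contact_force: [-0.2, -0.4, -1.0]
grip_width: 0.001
grasp_force: 0.0
```

```bash
python3 g.py s7.png
```

```text
15.85 fix TCP 35.7 164.5 271.7 F fix -0.32 -0.38 -0.96 q [0.15, 0.52, -0.89, 1.61, 0.43, 1.22, -0.62]
green 65 305 229 313.98 233.82 [306, 305, 313, 311, 309, 310, 311, 312]
```

View pics/s7.png

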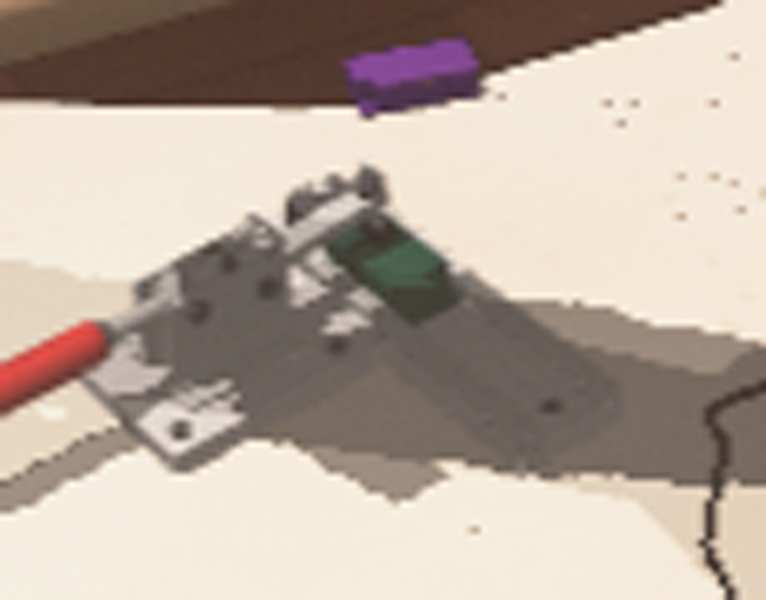

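The handle has stayed down (red grip at about (50,365) in the crop). The pad is on the block at about (375,220), and the block is still against the stop.

```bash
python3 -c "
from station import env; print(env.sign_off())"
```

```text
the job is handed in; nothing more can be done
None
```

The job is handed in: the green wax block rests against the brass stop, found with about 5 N of push. The toggle clamp is locked past its dead point with the pad on the block, at 15.9 s of the 72 s allowed; bringing the handle onto its hard stop took about 24 N.

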